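# Vent the sample chamber and hold its lid half open

## Task

Vent the sample chamber first: with the lid still shut, turn the lever of the valve on its side a quarter turn, from pointing at the front to pointing straight out from the chamber's side along the pipe, as far as its stop. Then raise the lid by the bar on its front edge to 45 degrees and finish while still holding it there, steady, because it falls shut if let go. Leave the vials inside, and the small beaker and the timer round about, where they stand.

Things in the scene. Friction and masses are not known exactly. Their poses are not given: they have to be found in the camera images.
- chamber: Fixed steel box, 160 (x) x 170 (y) x 90 mm high, with a hinged lid. Origin: centre of its underside on the worktop; x to its rear (hinge side, away from the robot), y to its left flank (vent valve), z up; yaw up to 0.35 rad. At y = -99 mm a fixed thin wire arc, radius 115 mm round the hinge line, top 206 mm above the worktop, has a mark each 15 degrees, the longest at 45.
- lid_hinge (a point): Middle of the lid's hinge line (along the chamber's y axis), 84 mm behind the chamber's centre, 96 mm above the worktop.
- lid_bar (a point): Middle of the lid's round handle bar (moves with it): 10 mm diameter, parallel to the hinge line and 210 mm from it, in the lid's plane; 86 mm clear length between its side arms, 33 mm gap to the lid's front edge. Lid shut: 126 mm in front of the chamber's centre, 96 mm above the worktop. At 45 degrees: 148 mm higher, 62 mm further back. It can turn between gripping fingers.
- lid (a joint): Lid angle in rad: 0 shut, grows as the front edge rises, 0.785 = 45 degrees, stop at 1.25. Aluminium frame 172 x 174 x 10 mm with a clear window, about 0.45 kg. Its weight and a weak spring pull it shut from every angle; about 3 N upward at the bar raises and holds it.
- valve_axis (a point): Point on the vertical axis of the vent lever, at the lever's mid height: 97 mm above the worktop, 50 mm in front of the chamber's centre and 145 mm to its left (60 mm from the flank). Under it a brass ball valve on a pipe out of the flank, top of the ball 79 mm above the worktop.
- lever_grip (a point): Middle of the lever's grey plastic sleeve (moves with the lever), 60 mm from the valve axis. Sleeve 50 mm long, 16 wide, 12 high (91 to 103 mm above the worktop); lever's end 85 mm from the axis; between sleeve and axis a flat steel strip 14 mm wide.
- vent_valve (a joint): Vent lever angle in rad: 0 closed (lever points to the chamber's front, -x, across the pipe), pi/2 open at its stop (lever along the pipe, chamber's +y). Opens clockwise seen from above, stays where left, takes about 0.1 N m (2 N at the sleeve). Starts between 0 and 0.3.
- vial_a: Capped glass vial, 27 mm diameter, 64 mm high, standing inside the chamber on its floor (12 mm above the worktop); origin at the centre of its underside. Leave it alone.
- vial_b: Capped glass vial, 27 mm diameter, 64 mm high, standing inside the chamber on its floor (12 mm above the worktop); origin at the centre of its underside. Leave it alone.
- vial_c: Capped glass vial, 27 mm diameter, 64 mm high, standing inside the chamber on its floor (12 mm above the worktop); origin at the centre of its underside. Leave it alone.
- beaker_small: Small glass beaker, 57 x 64 x 70 mm high, loose, standing to the left of the chamber; origin at the centre of its underside. Leave it alone.
- timer: Flat timer, 58 x 66 x 14 mm high, loose, lying in front of the chamber; origin at the centre of its underside. Leave it alone.

How it is judged:
On the way, in this order (a step that is already met when the one before it is completed fails the run):
1. the vent lever is turned to its open stop while the lid is still shut (value of joint vent_valve above 1.4 rad and value of joint lid below 0.08 rad), for 0.2 s.
2. the lid is held at 45 degrees (value of joint lid between 0.645 and 0.925 rad and value of joint vent_valve above 1.4 rad), for 0.5 s.
At the end, for the whole second after the job is handed in: The robot itself holds the lid (0.8 N or more), steady, at 45 degrees within 8 either way; the vent lever is within 10 degrees of its open stop; vials, beaker and timer are within 30 mm of where they stood, beaker and timer not touching the chamber (all of step 2 and velocity of joint lid between -0.05 and 0.05 rad/s and contact force between any of the fingers, the arm and chamber above 0.8 N and distance of each of beaker_small, timer, vial_a, vial_b, vial_c from where it was at the start of the episode below 0.03 m and contact force between chamber and beaker_small below 0.3 N and contact force between chamber and timer below 0.3 N); the arm keeps its last pose, push and grip.
It fails at once if the lid is raised (over 6 degrees) before the vent is open (value of joint lid above 0.1 rad and value of joint vent_valve below 1.3 rad).
It fails at once if the small beaker is shifted over 30 mm or tipped over (distance of beaker_small from where it was at the start of the episode above 0.03 m or angle between beaker_small's own z axis and vertical above 0.5 rad).
It fails at once if the timer is shifted over 30 mm or tipped over (distance of timer from where it was at the start of the episode above 0.03 m or angle between timer's own z axis and vertical above 0.5 rad).
It fails at once if a vial in the chamber is shifted over 30 mm or tipped over (distance of any of vial_a, vial_b, vial_c from where it was at the start of the episode above 0.03 m or angle between any of vial_a, vial_b, vial_c's own z axis and vertical above 0.5 rad).
It also fails if it takes over 61 s, if anything falls off the work surface, if the arm or the gripper's body presses on something with over 40 N, if the wrist force passes 120 N, or if a joint passes its speed limit or range.

## Robot

A 7-joint arm with a two-finger parallel gripper is mounted at the origin on a cart in front of the work surface, level with it; the furniture and walls round the work are solid. World frame = base frame: x ahead of the robot, y to its left, z up, the work surface at z = 0. Lengths are in m, angles in rad, forces in N, time in s.
With the tool pointing down it reaches from about 0.4 to 0.85 m from the base axis. Payload 10.4 kg.
Tool frame: the origin (TCP) lies between the finger pads; the fingertips stand 11 mm ahead of it and the grasp point (between the pads) lies 8 mm behind it; x points along the fingers, y is the direction in which the jaws open and shut, and the axes are right-handed (so a half turn about x gives the same grasp; the last joint's range is limited). The gripper opens to 87 mm and grips with 3 to 60 N. Pads are 19 mm wide; open, the fingers measure 117 mm over their backs; the gripper's body (75 mm by 190 mm) begins 51 mm behind the grasp point.
Start: joints at [-1.287, 0.332, -0.065, 1.46, 0.022, 1.35, -0.088], TCP at [0.189, 0.596, 0.201] pointing down, gripper open.
Joint ranges: [-2.6, 2.6], [-0.5, 2.12], [-1.47, 1.34], [0.16, 2.42], [-1.27, 4.41], [0.06, 2.06], [-2.6, 2.6]. Speed limits (rad/s): [2.22, 2.22, 2.79, 2.79, 3.14, 3.14, 3.14].

## Interface

Orientations are given as a unit quaternion [x, y, z, w].
In Python, from bench import r, cams, ticket gives the robot as it stands. The module is installed in compiled form; this text tells all that it offers.
- The arm moves only by the tool drive_tool, never from a script. Its argument "moves" is text: rows parted by semicolons, each of 5 numbers parted by spaces: the shift along the world's x, y, z in m, then the turn about the world's z in degrees, then the closure, from 0 (fully open) to 1 (shut). In form: x y z twist grip; .... A call has 1 to 20 rows; each row shifts and turns the commanded pose from where the row before left it; what a row does not reach is not made up. A row lasts 1/8 s, in which the tool goes at most 62.5 mm and 10.7 degrees, less where a joint would pass 70% of its speed; a pose out of reach is approached as far as the arm can. A call is refused whole if a number of a shift passes 0.0625 or a number of a turn 10.7, either way. A call with a gripper value outside its range is refused whole. The fingers move at their own pace and stop on an object; "newtons" is the grip in N (left out, the last holds). Time passes only in rows, so rows that do not move let the fingers close. It gives the time, the measured TCP pose, the force and the opening at its end, in the units of the state.
- r.read_state(): the state, without advancing time (a new reading comes with each control period).
- cams.camera(name): name is "scene" or "top" or "wrist"; returns a dict with "color" (400x640x3 uint8, red, green, blue), "fx", "fy", "cx", "cy" (pixels), "extrinsics" (4x4, takes a point from camera to world coordinates). Camera axes: x right, y down, z forward; pixel columns grow to the right and rows downward; lengths in m; the calibration is good to about 2 mm. A picture is of the moment at which its call begins. There is no depth.
- ticket.close_job(): hands the job in, once; it reports no verdict.
The state is a dict: "time": time; "joint_positions": joint angles; "joint_vel": joint speeds; "joint_torque": joint torques, N m; "ee_pos": TCP position; "eef_rot": TCP orientation; "ft_force": force on the tool from outside, world axes, zero at the start; "torque": the same for the moment, N m; "width": finger opening in m.
Only numpy, scipy, OpenCV 4.12 (cv2) and the standard library are available. Lean on these libraries where they do the work, as an engineer would, in place of code of your own. Each camera call takes 0.05 s, during which the arm holds its last target.

## Working session

There is one attempt and no reset: what is moved stays moved. The work goes in short steps, Python scripts to look and compute and a tool call to move; the robot and the scene stay as the last step left them, time stands still between calls to the robot, and variables do not carry over. Pictures are saved under pics/ and viewed, and the job is handed in when it is done.

Besides the shell and the picture viewer there is one more tool, called after "Emit:" in YAML: its name, and indented under it one key for each argument. drive_tool: Moves the arm, as the interface text tells. Its arguments: {"type":"object","properties":{"moves":{"type":"string"},"newtons":{"type":"number"}},"required":["moves"]}

```bash
mkdir -p pics; python3 - <<'E'
from bench import r,cams
import cv2,pickle
s=r.read_state();print(s)
d={}
for n in ["scene","top","wrist"]:
    c=cams.camera(n);d[n]=c
    cv2.imwrite(f"pics/{n}0.png",c["color"][:,:,::-1]);print(n,c["fx"],c["fy"],c["cx"],c["cy"],c["extrinsics"])
pickle.dump(d,open("c0.pkl","wb"))
E
```

```text
{'time': 0.0, 'joint_positions': array([-1.28658457,  0.33285926, -0.06471144,  1.46094837,  0.02160265,
        1.34990006, -0.08850659]), 'joint_vel': array([-0.00138298,  0.00029258,  0.00023572, -0.00097454,  0.00093463,
        0.00057486,  0.00182757]), 'joint_torque': array([ 1.98344997e-04, -6.23260117e+01,  2.44667509e-02, -3.89874566e+01,
       -6.15057489e-02,  4.01672674e-02,  1.16082538e-04]), 'ee_pos': array([0.18863725, 0.59541076, 0.2003585 ]), 'eef_rot': array([ 0.10754136,  0.69885774, -0.10853921,  0.69875028]), 'ft_force': array([ 0.44139901, -0.39108628, -0.88652654]), 'torque': array([-0.0171291 ,  0.03209332, -0.00685845]), 'width': 0.08699682558026113}
scene 509.11667421694574 509.11667421694574 321.5318147614681 205.08610812879166 [[ 0.55217294 -0.62220507  0.55494675 -0.08568589]
 [-0.83351769 -0.42698344  0.3506186  -0.51225839]
 [ 0.01879641 -0.65616004 -0.75438763  0.9428338 ]
 [ 0.          0.          0.          1.        ]]
top 392.8642928384789 392.8642928384789 318.29845199208523 191.8053958557855 [[-0.0116176  -0.98975596  0.14229605  0.38587363]
 [-0.99981191  0.01370815  0.01372002 -0.09567755]
 [-0.01553008 -0.14210989 -0.98972905  1.10007835]
 [ 0.          0.          0.          1.        ]]
wrist 293.8446422325647 293.8446422325647 316.6928957046546 197.31489562749053 [[ 0.30237716  0.91924661  0.25209863  0.11901415]
 [ 0.95318778 -0.29131783 -0.08103689  0.61762681]
 [-0.00105206  0.26480104 -0.96430249  0.38425682]
 [ 0.          0.          0.          1.        ]]
```

View pics/scene0.png

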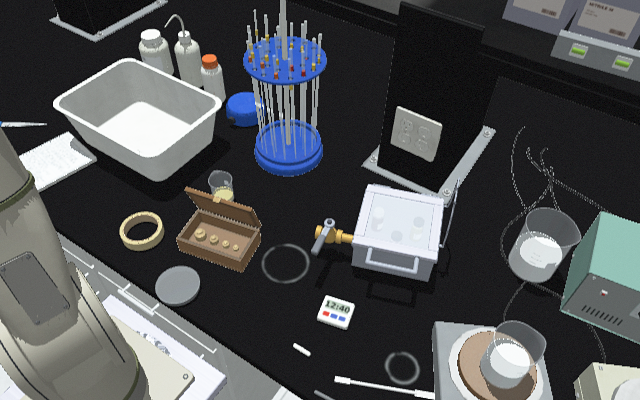

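View pics/top0.png

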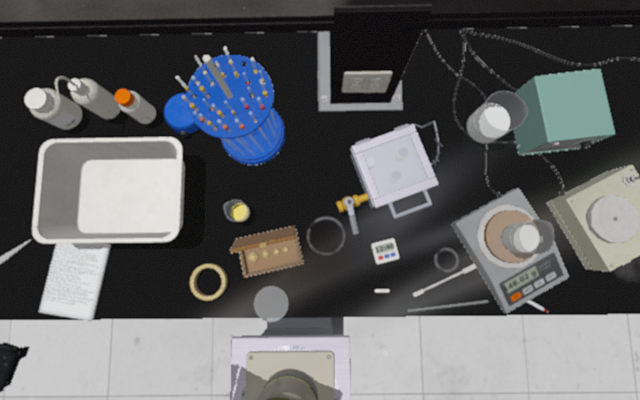

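View pics/wrist0.png

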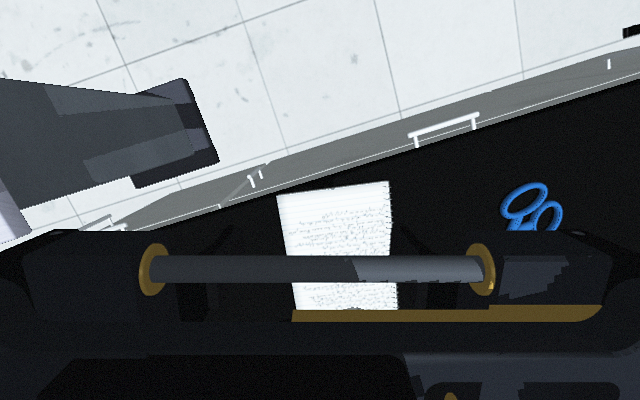

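The scene shows the chamber at about (400,230) with the lever at (322,237) and the timer at (336,312). In the top view the chamber is at (395,165), the bar at (411,210) and the lever at (352,215). I'll enlarge the crops.

```bash
python3 - <<'E'
import cv2
a=cv2.imread("pics/scene0.png")[170:300,300:470];cv2.imwrite("pics/sc.png",cv2.resize(a,None,fx=4.5,fy=4.5,interpolation=cv2.INTER_CUBIC))
a=cv2.imread("pics/top0.png")[110:280,320:460];cv2.imwrite("pics/tc.png",cv2.resize(a,None,fx=3.5,fy=3.5,interpolation=cv2.INTER_CUBIC))
E
```

```text
(no output)
```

View pics/sc.png

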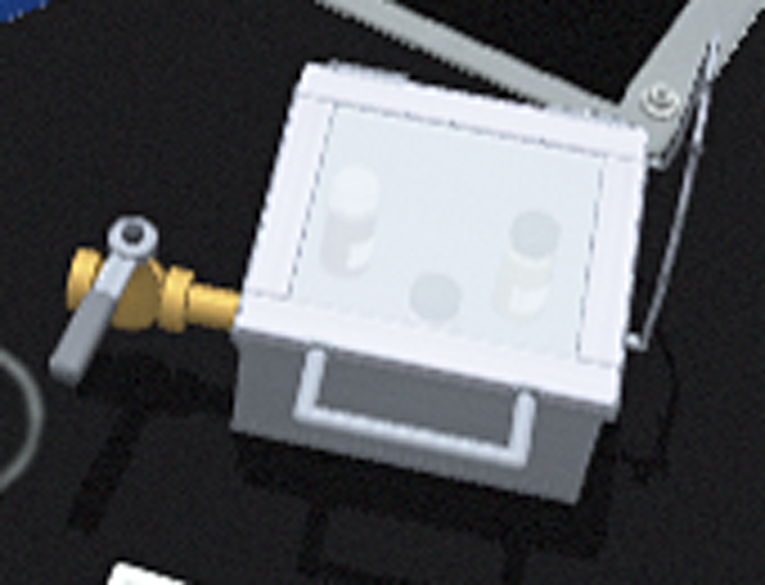

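View pics/tc.png

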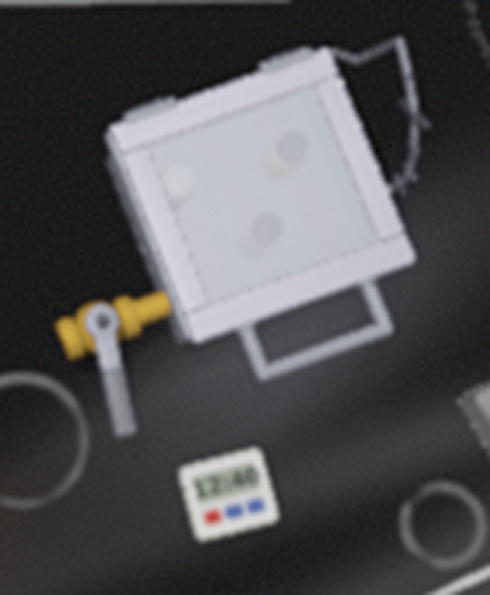

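```bash
cat > h.py <<'E'
import numpy as np,pickle,cv2
from scipy.optimize import least_squares
d=pickle.load(open("c0.pkl","rb"))
def proj(n,P,c=None):
    c=c or d[n];E=np.linalg.inv(c["extrinsics"]);p=E[:3,:3]@np.asarray(P,float)+E[:3,3]
    return np.array([c["fx"]*p[0]/p[2]+c["cx"],c["fy"]*p[1]/p[2]+c["cy"]])
def ray(n,uv,z,c=None):
    c=c or d[n];E=c["extrinsics"];v=E[:3,:3]@np.array([(uv[0]-c["cx"])/c["fx"],(uv[1]-c["cy"])/c["fy"],1]);t=(z-E[2,3])/v[2];return E[:3,3]+t*v
def w(q,P):
    c,s=np.cos(q[2]),np.sin(q[2]);return np.array([q[0]+c*P[0]-s*P[1],q[1]+s*P[0]+c*P[1],P[2]])
E
cat > fit.py <<'E'
from h import *
S=lambda u,v:(u/4.5+300-.4,v/4.5+170-.4)
T=lambda u,v:(u/3.5+320-.4,v/3.5+110-.4)
L=.101
obs=[("scene",S(303,412),(-.126,.048,.096)),("scene",S(518,458),(-.126,-.048,.096)),("scene",S(237,325),(-.088,.087,L)),("scene",S(617,408),(-.088,-.087,L)),("scene",S(647,150),(.084,-.087,L)),("scene",S(305,68),(.084,.087,L)),("scene",S(132,235),(-.05,.145,.103)),
("top",T(264,373),(-.126,.048,.096)),("top",T(389,327),(-.126,-.048,.096)),("top",T(190,338),(-.088,.087,L)),("top",T(413,258),(-.088,-.087,L)),("top",T(110,133),(.084,.087,L)),("top",T(330,52),(.084,-.087,L)),("top",T(102,320),(-.05,.145,.103))]
f=lambda q:np.concatenate([proj(n,w(q,P))-uv for n,uv,P in obs])
s=least_squares(f,[.55,-.3,.2],loss="soft_l1");q=s.x
print(q);print(f(q).reshape(-1,2).round(1))
for k,P in dict(hinge=(.084,0,.096),bar=(-.126,0,.096),axis=(-.05,.145,.097),bar45=(-.064,0,.244)).items():print(k,w(q,P).round(4))
ax=w(q,(-.05,.145,.103))
e1=ray("top",T(125,433),.1);e2=ray("scene",S(65,370),.1);print("leverend",e1,e2)
for e in(e1,e2):
    a=np.arctan2(e[1]-ax[1],e[0]-ax[0])-q[2];print("lever ang",(np.pi-a)%(2*np.pi), np.hypot(*(e-ax)[:2]))
print("beaker",ray("top",(235,215),0),ray("scene",(221,199),0.),"timer",ray("top",(385,251),.014),ray("scene",(336,311),.014))
E
python3 fit.py
```

```text
[ 0.59834417 -0.28029011  0.34188699]
[[ 0.   0.3]
 [-0.3  0.2]
 [-0.3 -0.4]
 [-0.3 -1.3]
 [ 0.4 -5.3]
 [-0.1 -1.7]
 [ 0.  -0.4]
 [ 0.2  0.5]
 [-0.6  0.6]
 [ 1.9  1.6]
 [ 1.5  1. ]
 [ 0.6 -1.3]
 [-0.3 -0.8]
 [ 0.5  0.7]]
hinge [ 0.6775 -0.2521  0.096 ]
bar [ 0.4796 -0.3225  0.096 ]
axis [ 0.5026 -0.1604  0.097 ]
bar45 [ 0.538  -0.3017  0.244 ]
leverend [ 0.42227726 -0.17423045  0.1       ] [ 0.42081037 -0.17748201  0.1       ]
lever ang 0.17197342430024865 0.08152118261287813
lever ang 0.13658582219481197 0.083569097442031
beaker [0.48133108 0.15480594 0.        ] [4.84032892e-01 1.41609265e-01 1.11022302e-16] timer [ 0.37643818 -0.26062323  0.014     ] [ 0.37457859 -0.26386466  0.014     ]
```

Emit:
drive_tool:
  moves: "0 0 0.05 0 0;0 0 0.05 0 0;0.0235 -0.044 0 0 0;0.0235 -0.044 0 0 0;0.0235 -0.044 0 0 0;0.0235 -0.044 0 0 0;0.0235 -0.044 0 0 0;0.0235 -0.044 0 0 0;0.0235 -0.044 0 0 0;0.0235 -0.044 0 0 0;0.0235 -0.044 0 0 0"
  newtons: 20

```text
time: 1.52
ee_pos: [0.4007, 0.1982, 0.3011]
eef_rot: [0.108, 0.699, -0.108, 0.699]
ft_force: [0.4, 0.7, 0.1]
width: 0.0868
```

Emit:
drive_tool:
  moves: "0.005 -0.041 0 3.2 0;0.005 -0.041 0 3.2 0;0.005 -0.041 0 3.2 0;0.005 -0.041 0 3.2 0;0.005 -0.041 0 3.2 0;0.005 -0.041 0 3.2 0;0.005 -0.041 0 3.2 0;0.005 -0.041 0 3 0;0.004 -0.041 0 3 0;0 0 -0.045 0 0;0 0 -0.045 0 0;0 0 0 0 0;0 0 0 0 0"

```text
time: 3.15
ee_pos: [0.4449, -0.1693, 0.2128]
eef_rot: [-0.067, 0.703, 0.067, 0.704]
ft_force: [-0.1, 0.1, -0.4]
width: 0.0869
```

```bash
cat > look.py <<'E'
import sys,pickle,cv2,numpy as np
from bench import r,cams
from scipy.spatial.transform import Rotation as R
s=r.read_state();y=R.from_quat(s["eef_rot"]).as_matrix()
print("t",s["time"],"p",s["ee_pos"].round(4),"yaw",np.degrees(np.arctan2(y[1,1],y[0,1])).round(1),"xax",y[:,0].round(3),"F",s["ft_force"].round(1),"w",s["width"],"q",s["joint_positions"].round(2))
for a in sys.argv[2:]:
    c=cams.camera(a);pickle.dump(c,open(f"{a}_{sys.argv[1]}.pkl","wb"));cv2.imwrite(f"pics/{a}_{sys.argv[1]}.png",c["color"][:,:,::-1])
E
python3 look.py 1 wrist scene
```

```text
t 3.15 p [ 0.4449 -0.1693  0.2128] yaw 100.8 xax [ 0.001 -0.    -1.   ] F [-0.1  0.1 -0.4] w 0.08694153124046779 q [-0.66 -0.07  0.9   1.86  0.06  1.33  1.99]
```

View pics/wrist_1.png

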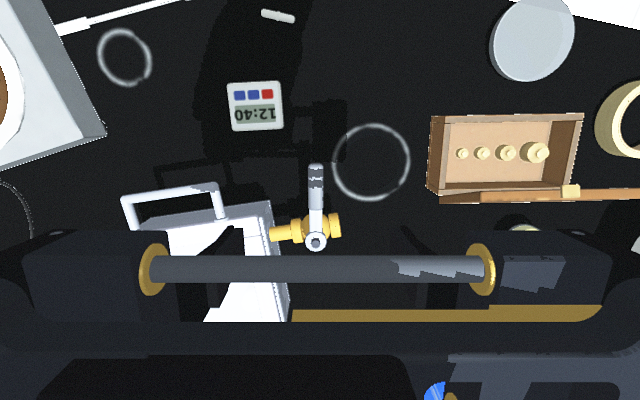

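View pics/scene_1.png

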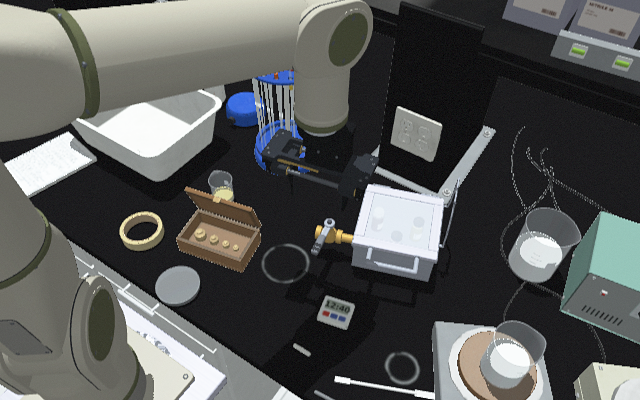

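The wrist view shows the lever straight up between the jaws, with its hub at (316,241) and end at (316,165). The jaws look aligned, so I'll check the numbers.

```bash
python3 - <<'E'
from h import *
c=pickle.load(open("wrist_1.pkl","rb"))
a=ray("",(316,241),.103,c);b=ray("",(316,164),.1,c);print(a,b,np.degrees(np.arctan2(*(b-a)[1::-1])),np.hypot(*(b-a)[:2]))
print([ray("",p,.096,c).round(4) for p in ((126,203),(218,189))])
E
```

```text
[ 0.50070719 -0.15922026  0.103     ] [ 0.41895201 -0.17476894  0.1       ] -169.2317535719224 0.0832206187045272
[array([ 0.4987, -0.3659,  0.096 ]), array([ 0.4649, -0.2711,  0.096 ])]
```

Emit:
drive_tool:
  moves: "-0.002 -0.002 -0.03 0 0.5;0 0 -0.03 0 0.5;0 0 -0.03 0 0.5;0 0 -0.02 0 0.5;0 0 -0.009 0 0.5;0 0 0 0 0.5;0 0 0 0 1;0 0 0 0 1;0 0 0 0 1;0 0 0 0 1;0 0 0 0 1;0 0 0 0 1"
  newtons: 15

```text
time: 4.75
ee_pos: [0.4422, -0.1712, 0.0922]
eef_rot: [-0.067, 0.704, 0.067, 0.704]
ft_force: [0.2, -0.3, -0.6]
width: 0.0011
```

```bash
python3 look.py 2 scene
python3 - <<'E'
import numpy as np
ax=np.array([.5018,-.1602])
R=.06
p=None
for i in range(0,18):
    a=np.radians(190.8-5*i); q=ax+R*np.array([np.cos(a),np.sin(a)])
    if p is not None: print(f"{q[0]-p[0]:.4f} {q[1]-p[1]:.4f}",end=";")
    p=q
E
```

```text
t 4.75 p [ 0.4422 -0.1712  0.0922] yaw 100.8 xax [-0.  0. -1.] F [ 0.2 -0.3 -0.6] w 0.001057708273629805 q [-0.62  0.11  0.95  2.02 -0.11  1.06  2.15]
-0.0008 0.0052;-0.0003 0.0052;0.0002 0.0052;0.0006 0.0052;0.0011 0.0051;0.0015 0.0050;0.0019 0.0049;0.0024 0.0047;0.0028 0.0045;0.0031 0.0042;0.0035 0.0039;0.0038 0.0036;0.0041 0.0032;0.0044 0.0029;0.0046 0.0025;0.0048 0.0021;0.0050 0.0016;
```

View pics/scene_2.png

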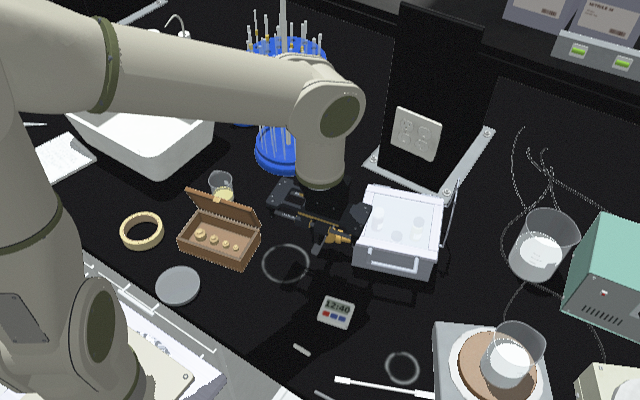

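The fingers closed to 1 mm, so they don't have the sleeve between them. I'll look closer.

```bash
python3 look.py 3 wrist; python3 - <<'E'
import cv2
a=cv2.imread("pics/scene_2.png")[170:290,260:400];cv2.imwrite("pics/sc2.png",cv2.resize(a,None,fx=5,fy=5,interpolation=cv2.INTER_CUBIC))
E
```

```text
t 4.8 p [ 0.4422 -0.1712  0.0922] yaw 100.8 xax [-0.  0. -1.] F [-0.1  0.1 -0.6] w 0.00048458008562479634 q [-0.62  0.11  0.95  2.02 -0.11  1.06  2.15]
```

View pics/sc2.png

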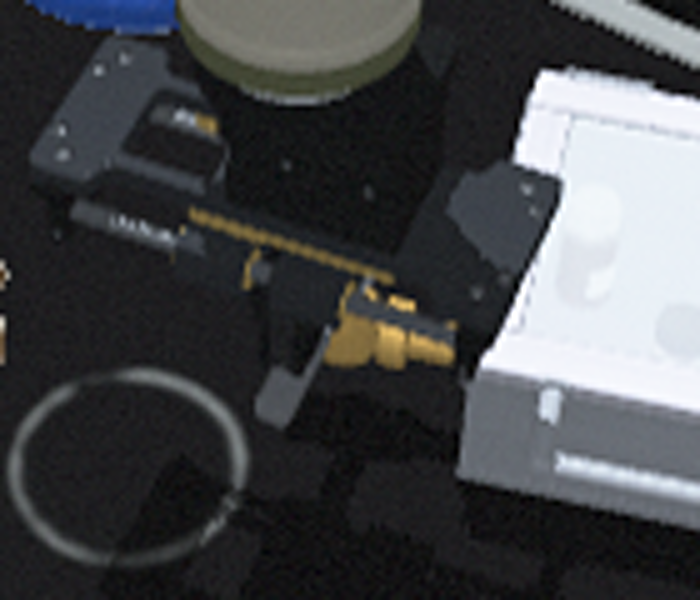

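View pics/wrist_3.png

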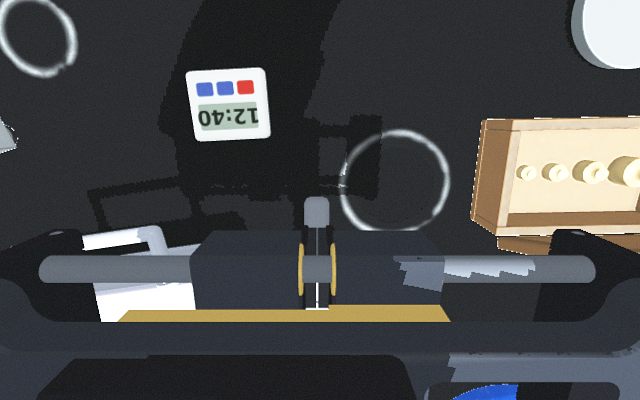

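```bash
python3 - <<'E'
from h import *
c=pickle.load(open("wrist_3.pkl","rb"))
p=np.array([.4422,-.1712,.0922]);y=np.array([np.cos(np.radians(100.8)),np.sin(np.radians(100.8)),0])
for z in (.081,.097,.103,.13,.15,.18):
  print(z,[proj("",[*(p+y*k)[:2],z],c).round(0) for k in(-.0085,0,.0085)])
ax=np.array([.5018,-.1602]);u=-np.array([y[1],-y[0]])
for r in(0,.035,.06,.085):print(r,[proj("",[*(ax+u*r),.103],c).round(0)])
E
python3 look.py 4 top
python3 - <<'E'
import cv2
a=cv2.imread("pics/wrist_3.png")[180:330,260:380];cv2.imwrite("pics/w3c.png",cv2.resize(a,None,fx=4,fy=4,interpolation=cv2.INTER_CUBIC))
E
```

```text
0.081 [array([304., 224.]), array([316., 224.]), array([328., 224.])]
0.097 [array([303., 233.]), array([316., 233.]), array([329., 233.])]
0.103 [array([303., 236.]), array([316., 236.]), array([330., 236.])]
0.13 [array([301., 256.]), array([316., 256.]), array([332., 256.])]
0.15 [array([299., 275.]), array([316., 275.]), array([334., 275.])]
0.18 [array([294., 315.]), array([316., 315.]), array([338., 315.])]
0 [array([316., 318.])]
0.035 [array([316., 272.])]
0.06 [array([316., 237.])]
0.085 [array([316., 199.])]
t 4.85 p [ 0.4422 -0.1712  0.0922] yaw 100.8 xax [-0.  0. -1.] F [ 0.2  0.5 -0.2] w 0.0008299918209563824 q [-0.62  0.11  0.95  2.02 -0.11  1.06  2.15]
```

View pics/w3c.png

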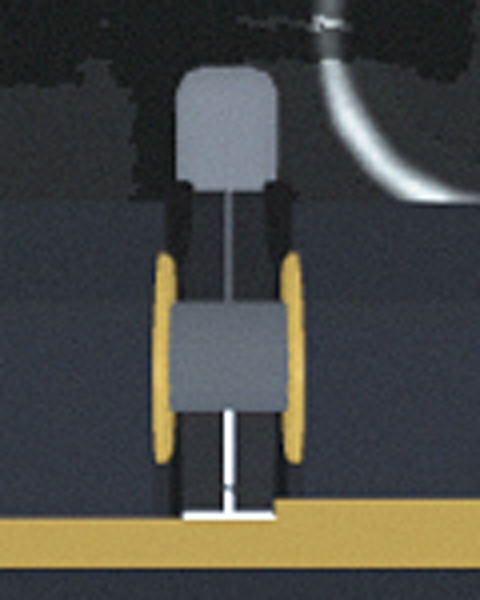

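```bash
python3 - <<'E'
from h import *
c=pickle.load(open("scene_2.pkl","rb"))
for z in (.081,.092,.1,.11,.12,.15):
  uv=proj("",[.4422,-.1712,z],c);print(z,uv.round(1),((uv-[260,170])*5).round(0))
ax=np.array([.5018,-.1602]);u=np.array([np.cos(np.radians(190.8)),np.sin(np.radians(190.8))])
for r in(0,.035,.06,.085):
  uv=proj("",[*(ax+u*r),.103],c);print(r,((uv-[260,170])*5).round(0))
E
```

```text
0.081 [317.2 248.9] [286. 394.]
0.092 [317.3 245.7] [286. 379.]
0.1 [317.3 243.4] [287. 367.]
0.11 [317.4 240.5] [287. 352.]
0.12 [317.5 237.5] [287. 338.]
0.15 [317.7 228.3] [288. 292.]
0 [343. 258.]
0.035 [312. 318.]
0.06 [288. 362.]
0.085 [264. 407.]
```

Emit:
drive_tool:
  moves: "0 0 0 0 0.5;0 0 0 0 0.5;0 0 0 0 0.5;0 0 0 0 0.5;0 0 -0.01 0 0.5;0 0 -0.01 0 0.5;0 0 0 0 0.5;0 0 0 0 0.5"

```text
time: 5.9
ee_pos: [0.4422, -0.1713, 0.0721]
eef_rot: [-0.067, 0.704, 0.067, 0.704]
ft_force: [0.4, -0.1, -0.1]
width: 0.0436
```

```bash
python3 look.py 5 wrist scene; python3 - <<'E'
import cv2
a=cv2.imread("pics/wrist_5.png")[180:330,220:420];b=cv2.resize(a,None,fx=4,fy=4,interpolation=cv2.INTER_CUBIC);cv2.imwrite("pics/w5c.png",b)
a=cv2.imread("pics/scene_5.png")[170:290,260:400];cv2.imwrite("pics/sc5.png",cv2.resize(a,None,fx=5,fy=5,interpolation=cv2.INTER_CUBIC))
E
```

```text
t 5.9 p [ 0.4422 -0.1713  0.0721] yaw 100.8 xax [-0. -0. -1.] F [ 0.4 -0.1 -0.1] w 0.04355461267299664 q [-0.6   0.16  0.95  2.04 -0.15  1.01  2.18]
```

View pics/w5c.png

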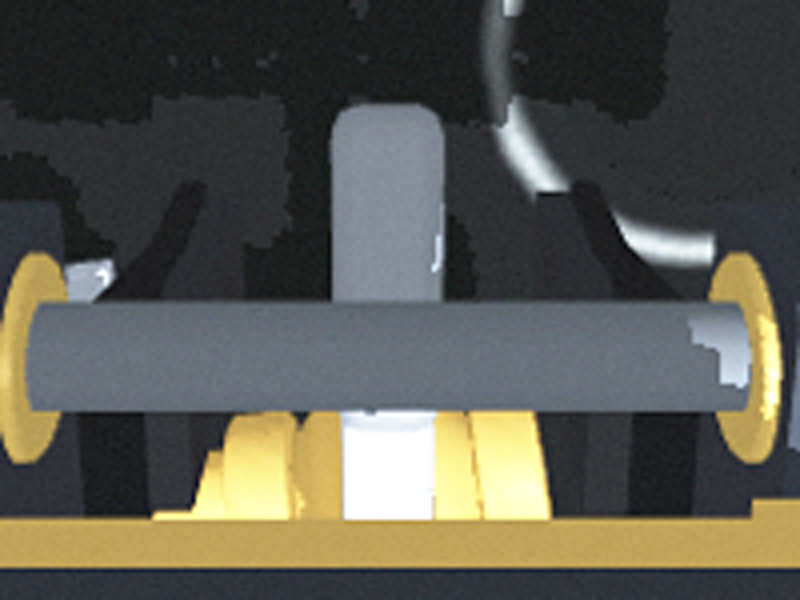

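View pics/sc5.png

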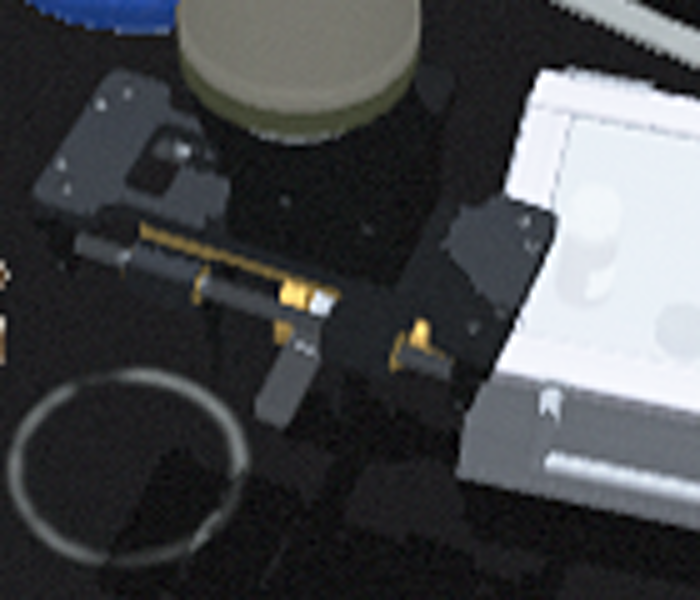

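The sleeve is now centred between the open fingers, so I'll close at this height.

Emit:
drive_tool:
  moves: "0 0 0 0 1;0 0 0 0 1;0 0 0 0 1;0 0 0 0 1;0 0 0 0 1;0 0 0 0 1"
  newtons: 15

```text
time: 6.75
ee_pos: [0.4422, -0.1712, 0.0722]
eef_rot: [-0.067, 0.704, 0.067, 0.704]
ft_force: [-0.1, -0.0, 0.4]
width: 0.0162
```

```bash
python3 look.py 6 wrist scene; python3 - <<'E'
import cv2
a=cv2.imread("pics/wrist_6.png")[180:330,220:420];b=cv2.resize(a,None,fx=4,fy=4,interpolation=cv2.INTER_CUBIC);cv2.imwrite("pics/w6c.png",b)
E
```

```text
t 6.75 p [ 0.4422 -0.1712  0.0722] yaw 100.8 xax [-0.  0. -1.] F [-0.1 -0.   0.4] w 0.016213400563759257 q [-0.6   0.16  0.95  2.04 -0.15  1.01  2.18]
```

View pics/w6c.png

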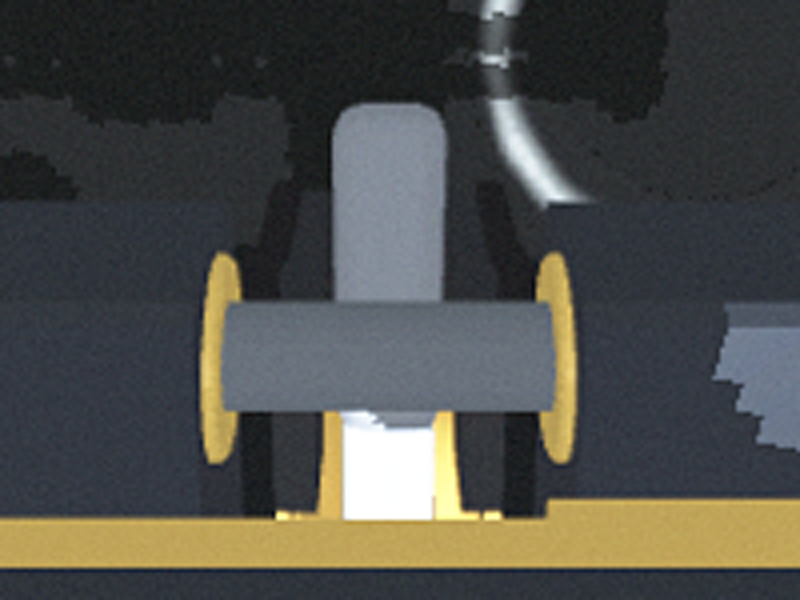

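Width is 16.2 mm, so the sleeve is gripped. The tips stand about 15–20 mm higher than the stated TCP implies, and I'll allow for that at the bar. Now turning clockwise along the arc.

Emit:
drive_tool:
  moves: "-0.0008 0.0052 0 -5 1;-0.0003 0.0052 0 -5 1;0.0002 0.0052 0 -5 1;0.0006 0.0052 0 -5 1;0.0011 0.0051 0 -5 1;0.0015 0.0050 0 -5 1;0.0019 0.0049 0 -5 1;0.0024 0.0047 0 -5 1;0 0 0 0 1"

```text
time: 7.98
ee_pos: [0.449, -0.13, 0.0722]
eef_rot: [0.178, 0.685, -0.177, 0.684]
ft_force: [-0.5, 2.2, 1.7]
width: 0.0158
```

```bash
python3 look.py 7 scene
```

```text
t 7.975 p [ 0.449  -0.13    0.0722] yaw 60.9 xax [-0.  0. -1.] F [-0.5  2.2  1.7] w 0.015845434587491544 q [-0.76  0.15  1.02  2.06 -0.15  1.01  1.4 ]
```

View pics/scene_7.png

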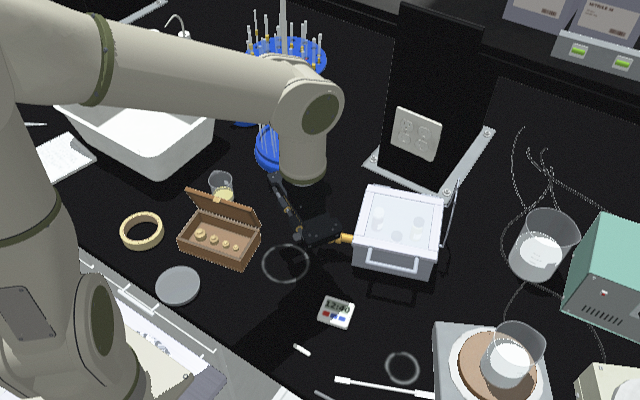

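The lever is following under low force and the beaker at (221,185) is clear of the gripper. Continuing.

Emit:
drive_tool:
  moves: "0.0028 0.0045 0 -5 1;0.0031 0.0042 0 -5 1;0.0035 0.0039 0 -5 1;0.0038 0.0036 0 -5 1;0.0041 0.0032 0 -5 1;0.0044 0.0029 0 -5 1;0.0046 0.0025 0 -5 1;0.0048 0.0021 0 -5 1;0 0 0 0 1;0 0 0 0 1"

```text
time: 9.28
ee_pos: [0.4804, -0.1026, 0.0722]
eef_rot: [0.401, 0.583, -0.4, 0.583]
ft_force: [1.4, 5.5, 0.4]
width: 0.0154
```

Emit:
drive_tool:
  moves: "0.0025 0.0008 0 -2 1;0 0 0 0 1;0 0 0 0 1"

```text
time: 9.65
ee_pos: [0.4822, -0.102, 0.0722]
eef_rot: [0.411, 0.576, -0.41, 0.575]
ft_force: [-1.0, 7.1, 4.5]
width: 0.0157
```

```bash
python3 look.py 8 wrist top scene
```

```text
t 9.65 p [ 0.4822 -0.102   0.0722] yaw 19.0 xax [-0.001  0.002 -1.   ] F [-1.   7.1  4.5] w 0.01574858226707555 q [-0.85  0.28  1.1   2.   -0.29  1.04  0.72]
```

View pics/wrist_8.png

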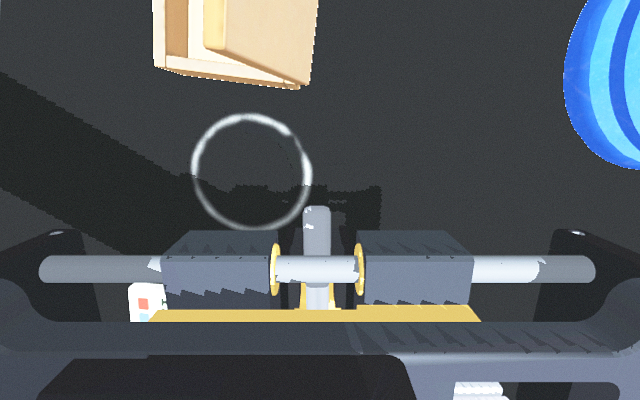

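Emit:
drive_tool:
  moves: "0.003 0.001 0 -1 1;0.002 0 0 0 1;0 0 0 0 1;0 0 0 0 1"

```text
time: 10.3
ee_pos: [0.4826, -0.1025, 0.0711]
eef_rot: [0.415, 0.575, -0.418, 0.569]
ft_force: [-19.8, 1.3, 16.0]
width: 0.016
```

```bash
python3 look.py 9 wrist top; python3 - <<'E'
import cv2
a=cv2.imread("pics/wrist_9.png")[180:330,220:420];b=cv2.resize(a,None,fx=4,fy=4,interpolation=cv2.INTER_CUBIC);cv2.imwrite("pics/w9c.png",b)
E
```

```text
t 10.3 p [ 0.4826 -0.1025  0.0711] yaw 17.9 xax [-0.009  0.002 -1.   ] F [-19.8   1.3  16. ] w 0.015997424341798773 q [-0.84  0.29  1.1   1.99 -0.3   1.05  0.71]
```

View pics/w9c.png

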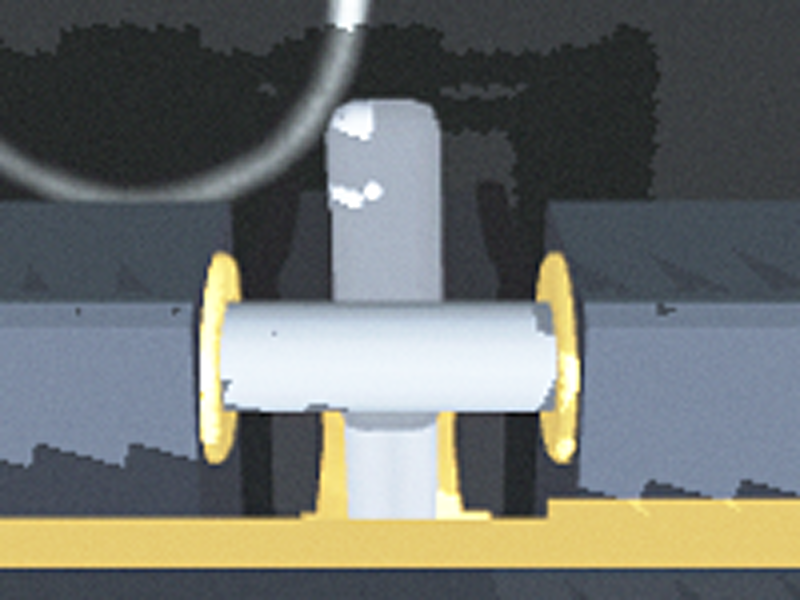

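It meets a firm 20 N resistance, so that is the stop. I'll relax the push, release and rise.

Emit:
drive_tool:
  moves: "-0.003 -0.001 0 1 1;0 0 0 0 0.5;0 0 0 0 0.5;0 0 0 0 0.5;0 0 0 0 0.5;0 0 0.03 0 0.5;0 0 0.05 0 0.5;0 0 0.05 0 0.5;0 0 0 0 0.5;0 0 0 0 0.5"

```text
time: 11.65
ee_pos: [0.4843, -0.1025, 0.2018]
eef_rot: [0.412, 0.575, -0.411, 0.575]
ft_force: [-0.5, -0.3, -0.1]
width: 0.0433
```

```bash
python3 look.py 10 wrist top scene
```

```text
t 11.65 p [ 0.4843 -0.1025  0.2018] yaw 18.9 xax [ 0.     0.001 -1.   ] F [-0.5 -0.3 -0.1] w 0.043267660721851196 q [-1.07  0.01  1.22  1.84 -0.01  1.3   0.49]
```

View pics/wrist_10.png

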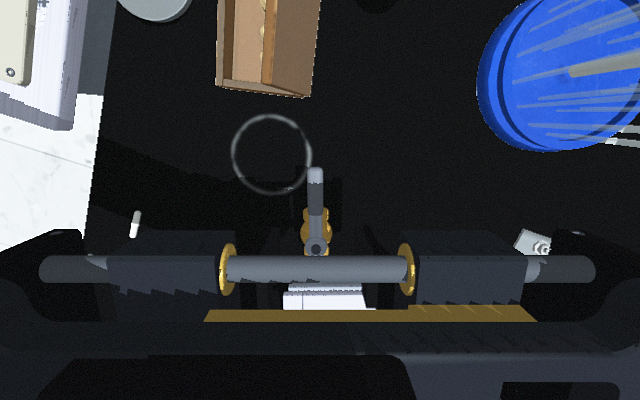

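View pics/scene_10.png

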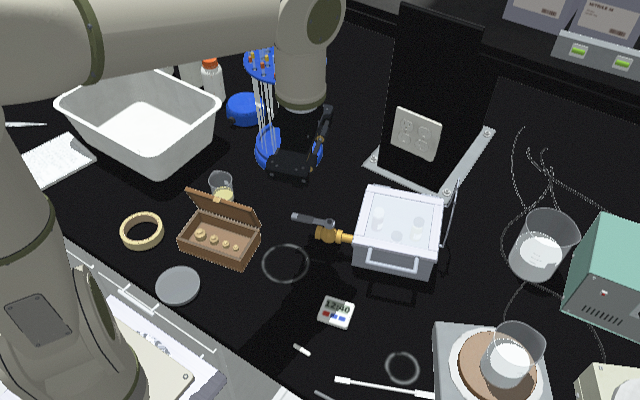

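The lever now lies straight out along the pipe at scene (313,220), the lid is shut and the beaker and timer are untouched. Moving over the bar while watching joint 3.

Emit:
drive_tool:
  moves: "0 -0.03 0 0 0.5;0 -0.03 0 0 0.5;0 -0.03 0 0 0.5;0 0 0 0 0.5"

```text
time: 12.3
ee_pos: [0.4832, -0.1957, 0.2014]
eef_rot: [0.412, 0.574, -0.414, 0.574]
ft_force: [-0.5, 0.2, 0.1]
width: 0.0436
```

```bash
python3 look.py 11; python3 - <<'E'
from h import *
c=pickle.load(open("wrist_10.pkl","rb"))
a=ray("",(316,249),.103,c);b=ray("",(316,167),.1,c);print(a,b,np.degrees(np.arctan2(*(b-a)[1::-1])))
E
```

```text
t 12.3 p [ 0.4832 -0.1957  0.2014] yaw 18.5 xax [-0.002 -0.002 -1.   ] F [-0.5  0.2  0.1] w 0.043627595494404425 q [-0.81  0.2   1.26  1.78 -0.19  1.31  0.81]
[ 0.50269937 -0.16066706  0.103     ] [ 0.47492789 -0.07913282  0.1       ] 108.80942293346739
```

Emit:
drive_tool:
  moves: "0 -0.03 0 0.5 0.5;0 -0.03 0 0.5 0.5;0 -0.03 0 0 0.5;-0.0035 -0.037 0 0 0.5;0 0 0 0 0.5;0 0 0 0 0.5"

```text
time: 13.05
ee_pos: [0.4811, -0.3189, 0.2015]
eef_rot: [0.406, 0.579, -0.406, 0.578]
ft_force: [-0.1, -0.3, 0.2]
width: 0.0437
```

```bash
python3 look.py 12 wrist scene top
```

```text
t 13.05 p [ 0.4811 -0.3189  0.2015] yaw 19.8 xax [-0.001  0.001 -1.   ] F [-0.1 -0.3  0.2] w 0.04367121315344601 q [-0.39  0.39  1.15  1.63 -0.37  1.35  1.16]
```

View pics/wrist_12.png

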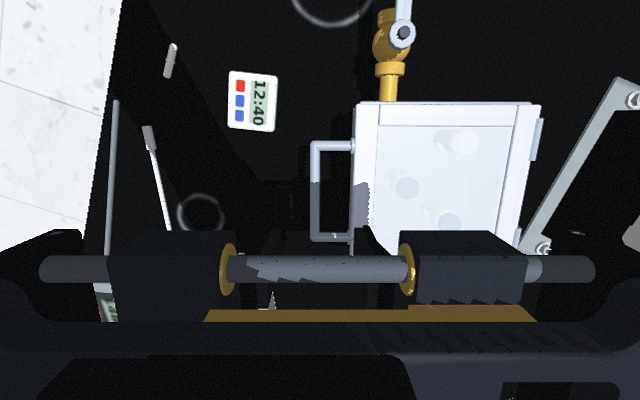

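View pics/scene_12.png

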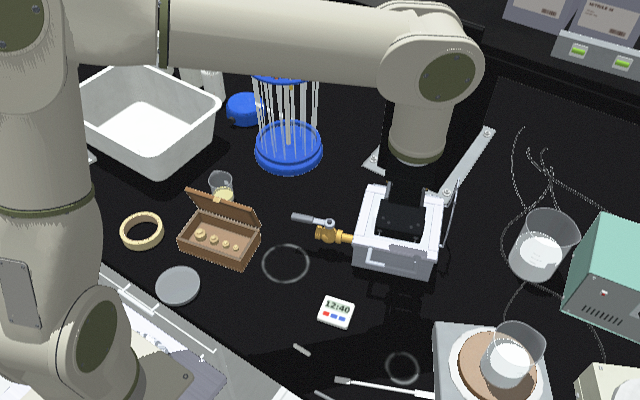

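```bash
python3 - <<'E'
from h import *
c=pickle.load(open("wrist_12.pkl","rb"))
a=ray("",(316,146),.096,c);b=ray("",(316.5,237),.096,c);print(a,b,(a+b)/2,np.hypot(*(a-b)[:2]),np.degrees(np.arctan2(*(a-b)[1::-1])))
print(proj("",[.4811,-.3189,.096],c))
E
```

```text
[ 0.46445035 -0.27681902  0.096     ] [ 0.49727152 -0.36647146  0.096     ] [ 0.48086094 -0.32164524  0.096     ] 0.09547140521630293 110.10735014163335
[317.39821962 191.03160787]
```

Bar mid at (0.481,-0.3215) is right under the tool. I'll narrow the opening to about 24 mm so the rear finger fits the 33 mm gap, then descend.

Emit:
drive_tool:
  moves: "0 -0.0025 0 0 0.72;0 0 0 0 0.72;0 0 -0.04 0 0.72;0 0 -0.03 0 0.72;0 0 -0.02 0 0.72;0 0 0 0 0.72;0 0 0 0 0.72"

```text
time: 14.08
ee_pos: [0.4814, -0.323, 0.1133]
eef_rot: [0.407, 0.578, -0.406, 0.579]
ft_force: [0.4, -0.1, 0.5]
width: 0.0243
```

```bash
python3 look.py 13 wrist
```

```text
t 14.075 p [ 0.4814 -0.323   0.1133] yaw 19.8 xax [ 0.001 -0.001 -1.   ] F [ 0.4 -0.1  0.5] w 0.024273071243802492 q [-0.32  0.48  1.07  1.74 -0.45  1.2   1.22]
```

View pics/wrist_13.png

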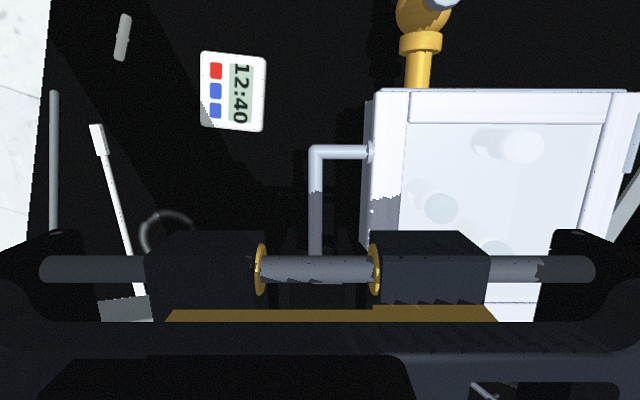

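The bar (column 316) is centred between the fingers, and the lid edge is at column 370 and clear. I'll lower and grip.

Emit:
drive_tool:
  moves: "0 0 -0.02 0 0.72;0 0 -0.015 0 0.72;0 0 -0.012 0 0.72;0 0 0 0 0.72;0 0 0 0 0.72"

```text
time: 14.75
ee_pos: [0.481, -0.3227, 0.0655]
eef_rot: [0.407, 0.578, -0.407, 0.579]
ft_force: [-0.2, 0.1, 0.2]
width: 0.0244
```

Emit:
drive_tool:
  moves: "0 0 0 0 1;0 0 0 0 1;0 0 0 0 1;0 0 0 0 1;0 0 0 0 1"
  newtons: 30

```text
time: 15.38
ee_pos: [0.48, -0.323, 0.0652]
eef_rot: [0.406, 0.579, -0.407, 0.578]
ft_force: [-5.2, -1.7, 1.9]
width: 0.0088
```

```bash
python3 look.py 14 wrist scene
```

```text
t 15.375 p [ 0.48   -0.323   0.0652] yaw 19.8 xax [-0.001 -0.    -1.   ] F [-5.2 -1.7  1.9] w 0.008789668337690012 q [-0.28  0.53  1.02  1.78 -0.5   1.11  1.26]
```

View pics/wrist_14.png

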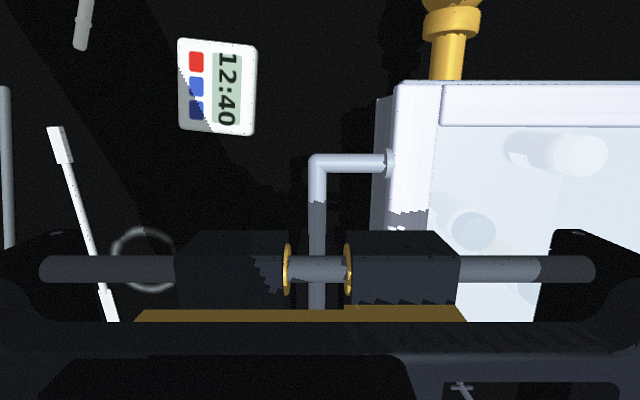

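The bar is gripped (width ≈9–10 mm). I'll compute the arc increments.

```bash
python3 - <<'E'
import numpy as np
t=np.radians(np.arange(0,46,2.5));b=.21*(1-np.cos(t));u=.21*np.sin(t)
for i in range(18):print(f"{.942*(b[i+1]-b[i]):.4f} {.335*(b[i+1]-b[i]):.4f} {u[i+1]-u[i]:.4f} 0 1",end=";")
E
```

```text
0.0002 0.0001 0.0092 0 1;0.0006 0.0002 0.0091 0 1;0.0009 0.0003 0.0091 0 1;0.0013 0.0005 0.0091 0 1;0.0017 0.0006 0.0090 0 1;0.0021 0.0007 0.0089 0 1;0.0024 0.0009 0.0088 0 1;0.0028 0.0010 0.0087 0 1;0.0031 0.0011 0.0085 0 1;0.0035 0.0012 0.0084 0 1;0.0038 0.0014 0.0082 0 1;0.0042 0.0015 0.0080 0 1;0.0045 0.0016 0.0078 0 1;0.0048 0.0017 0.0076 0 1;0.0051 0.0018 0.0074 0 1;0.0054 0.0019 0.0071 0 1;0.0057 0.0020 0.0069 0 1;0.0060 0.0021 0.0066 0 1;
```

Emit:
drive_tool:
  moves: "0.0002 0.0001 0.0092 0 1;0.0006 0.0002 0.0091 0 1;0.0009 0.0003 0.0091 0 1;0.0013 0.0005 0.0091 0 1;0.0017 0.0006 0.009 0 1;0.0021 0.0007 0.0089 0 1;0 0 0 0 1"

```text
time: 16.35
ee_pos: [0.4864, -0.3207, 0.12]
eef_rot: [0.406, 0.579, -0.407, 0.578]
ft_force: [-8.1, -2.8, -1.7]
width: 0.0087
```

```bash
python3 look.py 15 wrist scene
```

```text
t 16.35 p [ 0.4864 -0.3207  0.12  ] yaw 19.8 xax [-0.002 -0.    -1.   ] F [-8.1 -2.8 -1.7] w 0.008690473712476011 q [-0.32  0.48  1.08  1.72 -0.45  1.21  1.21]
```

View pics/scene_15.png

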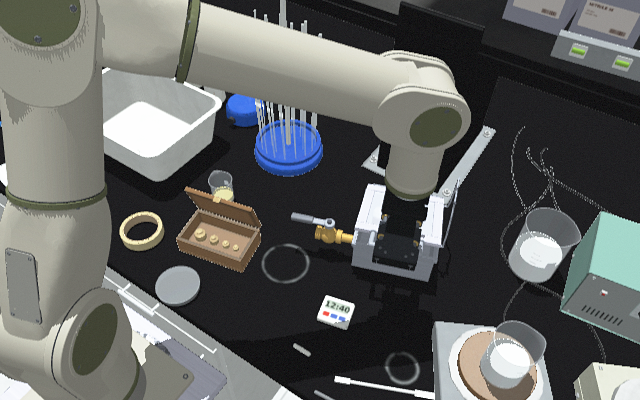

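View pics/wrist_15.png

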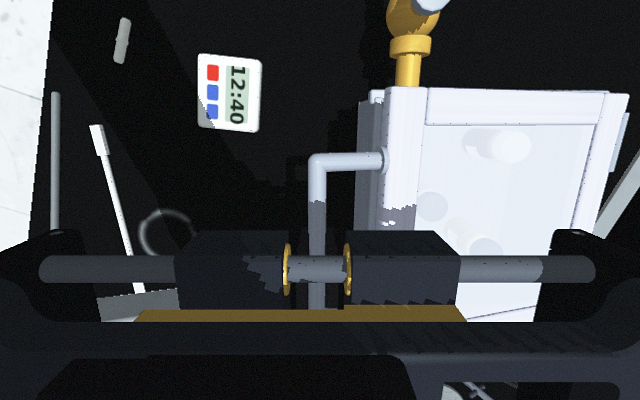

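The bar still sits between the fingers and the lid has followed to about 15°. Continuing the arc.

Emit:
drive_tool:
  moves: "0.0018 0.0007 0.0088 0 1;0.0024 0.0008 0.0087 0 1;0.0031 0.0011 0.0085 0 1;0.0035 0.0012 0.0084 0 1;0.0038 0.0014 0.0082 0 1;0.0042 0.0015 0.008 0 1;0 0 0 0 1"

```text
time: 17.32
ee_pos: [0.5051, -0.314, 0.1709]
eef_rot: [0.406, 0.579, -0.407, 0.578]
ft_force: [-9.4, -1.5, 1.0]
width: 0.0088
```

Emit:
drive_tool:
  moves: "0.0045 0.0016 0.0078 0 1;0.0048 0.0017 0.0076 0 1;0.0051 0.0018 0.0074 0 1;0.0054 0.0019 0.0071 0 1;0.0057 0.002 0.0069 0 1;0.006 0.0021 0.0066 0 1;0 0 0 0 1;0 0 0 0 1;0 0 0 0 1"

```text
time: 18.45
ee_pos: [0.5349, -0.3035, 0.2147]
eef_rot: [0.407, 0.579, -0.408, 0.577]
ft_force: [-16.9, -0.1, 11.0]
width: 0.0088
```

```bash
python3 look.py 16 wrist scene top;python3 - <<'E'
import cv2
a=cv2.imread("pics/scene_16.png")[130:300,290:480];cv2.imwrite("pics/sc16.png",cv2.resize(a,None,fx=3.5,fy=3.5,interpolation=cv2.INTER_CUBIC))
E
```

```text
t 18.45 p [ 0.5349 -0.3035  0.2147] yaw 19.7 xax [-0.004  0.001 -1.   ] F [-16.9  -0.1  11. ] w 0.0087520794773464 q [-0.35  0.48  1.1   1.51 -0.43  1.42  1.11]
```

View pics/sc16.png

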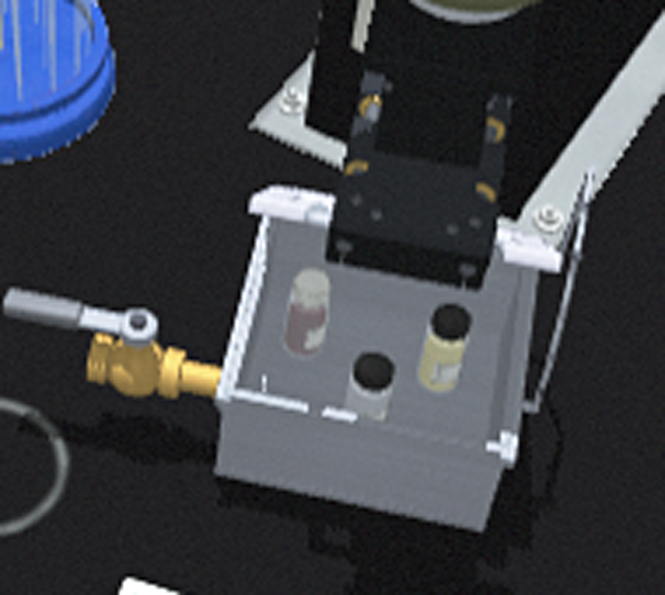

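View pics/wrist_16.png

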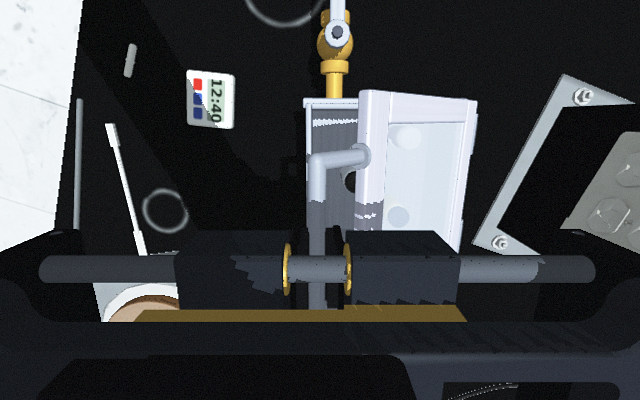

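View pics/top_16.png

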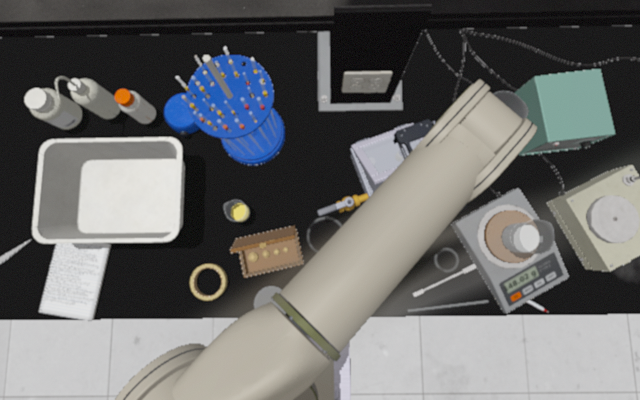

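Emit:
drive_tool:
  moves: "-0.001 -0.0004 0.001 0 1;0 0 0 0 1;0 0 0 0 1;0 0 0 0 1"

```text
time: 19.1
ee_pos: [0.5354, -0.3033, 0.2153]
eef_rot: [0.407, 0.579, -0.407, 0.578]
ft_force: [-10.1, -1.4, 4.9]
width: 0.0089
```

```bash
python3 look.py 17 wrist scene; python3 - <<'E'
from h import *
c=pickle.load(open("wrist_17.pkl","rb"));q=np.array([.5983,-.2803,.3419])
for deg in (37,41,45,49,53):
    t=np.radians(deg)
    def P(r,y,n=0):return w(q,(.084-r*np.cos(t)-n*np.sin(t),y,.096+r*np.sin(t)+n*np.cos(t)))
    print(deg,[proj("",p,c).round(0) for p in(P(.21,.048),P(.172,.087,.005),P(0,.087,.005))])
E
```

```text
t 19.1 p [ 0.5354 -0.3033  0.2153] yaw 19.7 xax [-0.002  0.    -1.   ] F [-10.1  -1.4   4.9] w 0.008948780545699997 q [-0.35  0.48  1.1   1.51 -0.43  1.41  1.11]
37 [array([290., 158.]), array([335.,  92.]), array([471., 101.])]
41 [array([305., 161.]), array([348.,  91.]), array([470., 101.])]
45 [array([323., 164.]), array([363.,  90.]), array([470., 101.])]
49 [array([345., 167.]), array([381.,  88.]), array([469., 101.])]
53 [array([371., 170.]), array([402.,  87.]), array([469., 101.])]
```

View pics/wrist_17.png

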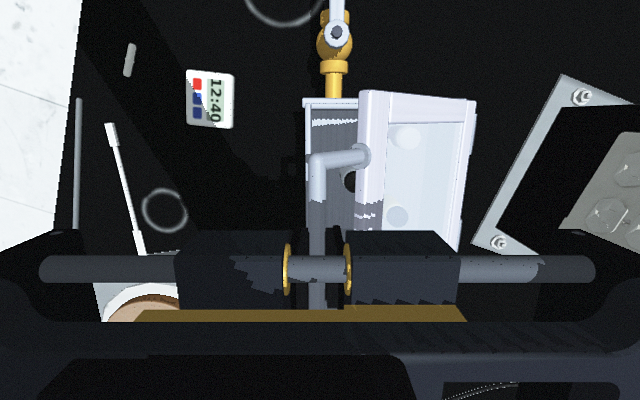

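View pics/scene_17.png

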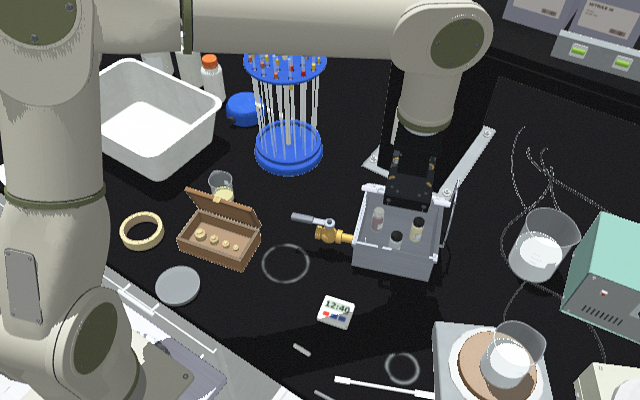

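The bar corner at (317,160) and lid corner at (361,91) both correspond to about 44–45°. The lever lies along the pipe, and the vials, beaker and timer are in place. I'll hold briefly, then check that it is steady.

Emit:
drive_tool:
  moves: "0 0 0 0 1;0 0 0 0 1;0 0 0 0 1;0 0 0 0 1;0 0 0 0 1;0 0 0 0 1"

```text
time: 19.95
ee_pos: [0.5354, -0.3033, 0.2153]
eef_rot: [0.407, 0.579, -0.407, 0.578]
ft_force: [-10.4, 0.2, 4.4]
width: 0.0086
```

```bash
python3 look.py 18; python3 -c "
from bench import r,ticket
print(abs(r.read_state()['joint_vel']).max())
print(ticket.close_job())"
```

```text
t 19.95 p [ 0.5354 -0.3033  0.2153] yaw 19.7 xax [-0.002  0.    -1.   ] F [-10.4   0.2   4.4] w 0.008601394186941993 q [-0.35  0.48  1.1   1.51 -0.43  1.41  1.11]
0.0022023547142748334
the job is handed in; nothing more can be done
None
```

I turned the vent lever to its open stop with the lid shut, then raised the lid by its bar to about 45° and handed the job in at about 20 s, still holding it. No verdict was reported.

- **Vent lever:** it met a firm stop at about 20 N. The wrist camera, once I had let go, put it within about 1° of straight out along the pipe.
- **Lid:** the last pictures put it at about 44–45°, and the tool's own travel agrees (44–45°). The bar is gripped at 30 N and the pose did not change over the last 0.85 s. About 11 N of contact force remains at the bar.
- **Vials, beaker and timer:** in the last pictures they stand where they were. I judged this by eye and did not measure it.

**What disagreed:**
- My first try at the lever closed just above the sleeve without touching it. The fingertips seem to stand about 20 mm higher than the stated tool geometry implies, so I worked lower for both grasps.
- The opening read about 9 mm on the 10 mm bar.

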